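# Sort sealed ballast capsules by wrist load

## Robot

A 6-joint arm with a two-finger parallel gripper is mounted at the origin on the work surface. World frame = base frame: x ahead of the robot, y to its left, z up, the work surface at z = 0. Lengths are in m, angles in rad, forces in N, time in s.
With the tool pointing down it reaches from about 0.325 to 0.9 m from the base axis. Payload 3.5 kg.
Tool frame: the origin (TCP) lies midway between the tips of the shut fingers; the grasp point (between the pads) lies 19 mm behind it (robot.hold_point_z is the distance from the TCP to the grasp point, in m); z points along the fingers, y is the line along which they close (so a half turn about z gives the same grasp; the last joint's range is limited). The gripper opens to 85 mm and grips with 20 to 120 N. Pads are 22 mm wide; open, the fingers measure 114 mm over their backs; the gripper's body (76 mm by 85 mm) begins 54 mm behind the grasp point. The pads swing forward as they close: fully open they stand 13 mm farther back than shut.
Start: joints at [-1.257, 0.276, -0.026, 1.268, 0, 1.467], TCP at [0.253, -0.571, 0.231] pointing down, gripper open.
Joint ranges: [-3.12, 3.12], [-0.85, 1.88], [-1.08, 1.24], [-1.95, 2.15], [-1.57, 1.53], [-3.14, 3.14]. Speed limits (rad/s): [2.57, 2.57, 3.14, 3.14, 3.14, 3.14].

## Interface

Orientations are given as [roll, pitch, yaw] about the fixed x, y, z axes, in that order (R = Rz(yaw) Ry(pitch) Rx(roll)).
In Python, from station import readout, imaging, robot gives the robot as it stands. The module is installed in compiled form; this text tells all that it offers.
- The arm moves only by the tool jog_arm, never from a script. Its argument "increments" is a list that holds one entry, the list of rows, each a list of 5 numbers: the shift along the tool's x, y, z in cm, then the turn about the tool's z in degrees, then the opening, from -1 (shut) to 1 (fully open). A call has 1 to 20 rows; each row is the pose to reach, as a shift and turn from the pose commanded when the call began, along the tool's axes at that moment; what a row does not reach only later rows make up. A row lasts 1/8 s, in which the tool goes at most 62.5 mm and 10.7 degrees, less where a joint would pass 70% of its speed; a pose out of reach is approached as far as the arm can. A call with a gripper value outside its range is refused whole. The fingers move at their own pace and stop on an object; "grip_force" is the grip in N (left out, the last holds). Time passes only in rows, so rows that repeat a pose let the fingers close. It gives the time, the measured TCP pose, the force, the opening and the grip force at its end, in the units of the state.
- readout.get_obs(): the state, without advancing time (a new reading comes with each control period).
- imaging.get_image(name): name is "scene" or "top"; returns (picture, depth): 480x640x3 uint8, blue, green, red; 480x640 float32, m along the optical axis (not along the pixel's ray), 0 where there is no reading.
- imaging.camera_model(name): a dict with "fx", "fy", "cx", "cy" (pixels), "R" (3x3) and "t" (3): a world point X has camera coordinates R X + t. Camera axes: x right, y down, z forward; pixel columns grow to the right and rows downward; lengths in m; the calibration is good to about 2 mm. A picture is of the moment at which its call begins. camera_model takes no time and is no camera call.
- robot.hand_in(): hands the job in; it is judged then, once.
The state is a dict: "clock": time; "q": joint angles; "joint_vel": joint speeds; "joint_efforts": joint torques, N m; "ee_pos": TCP position; "tool_rot": TCP orientation; "ft_force": force on the tool from outside, world axes, zero at the start; "moment": the same for the moment, N m; "finger_gap": finger opening in m; "gripper_force": force on a finger pad.
Only numpy, scipy, OpenCV 4.12 (cv2) and the standard library are available. Lean on these libraries where they do the work, as an engineer would, in place of code of your own. Each camera call takes 0.05 s, during which the arm holds its last target. There are 200 camera calls.

## Task

Sort the two identical-looking sealed capsules from the blue mat by weight: lift each one only just clear (never more than about 6 cm), feel its load at the wrist, and take it to the green bay if it is heavy (over 350 g) or the yellow bay if it is light (within about 50 g of that either bay will do). Stand each one gently on the front part of its bay, at least 3 cm short of the steel stop, then slide it back over the pan and hold it pressed lightly but firmly (about 5 to 10 N) against the stop for half a second before letting go. Leave both capsules standing upright against their stops, never push or set down hard (25 N is too much), and leave everything else where it is.

Things in the scene. Friction and masses are not known exactly. Their poses are not given: they have to be found in the camera images.
- capsule_a_mid (a point): centre (half-way up) of a capsule: a sealed aluminium cylinder, 40 mm in diameter and 70 mm tall, standing upright, with a dark grip band 38 to 58 mm above its underside and a brass dot on top; its z axis points up along the cylinder. Its weight is hidden: each capsule may be anything from 120 to 620 g (both may be heavy, or both light), and neither looks nor name tell
- capsule_b_mid (a point): centre (half-way up) of a capsule: a sealed aluminium cylinder, 40 mm in diameter and 70 mm tall, standing upright, with a dark grip band 38 to 58 mm above its underside and a brass dot on top; its z axis points up along the cylinder. Its weight is hidden: each capsule may be anything from 120 to 620 g (both may be heavy, or both light), and neither looks nor name tell
- capsule_a: the same capsule as capsule_a_mid; origin at the centre of its underside, z up
- capsule_b: the same capsule as capsule_b_mid; origin at the centre of its underside, z up
- heavy_pan: the floor of the heavy bay: a fixed green smooth enamelled plate (friction about 0.3), 120 mm along its x, 170 mm along its y, 8 mm thick, its top 8 mm above the table; origin at the centre of its underside, x towards its stop (away from the robot, within 0.2 rad of the world's x). The robot's side and both flanks are open. It has room for both capsules side by side, at 42 mm either side of its middle line
- heavy_stop: the back stop of the heavy bay: a rigid fixed steel bar with a green stripe on top, 170 mm along y, 12 mm thick, its top 43.5 mm above the table; origin at table height in the middle of its front face (the face that looks at the robot), x pointing on into the bar. A capsule that is home has its axis 20 mm in front of this face (x = -20 mm). The front face stands 48 mm beyond the pan's centre
- light_pan: the floor of the light bay: a fixed yellow smooth enamelled plate (friction about 0.3), 120 mm along its x, 170 mm along its y, 8 mm thick, its top 8 mm above the table; origin at the centre of its underside, x towards its stop (away from the robot, within 0.2 rad of the world's x). The robot's side and both flanks are open. It has room for both capsules side by side, at 42 mm either side of its middle line
- light_stop: the back stop of the light bay: a rigid fixed steel bar with a yellow stripe on top, 170 mm along y, 12 mm thick, its top 43.5 mm above the table; origin at table height in the middle of its front face (the face that looks at the robot), x pointing on into the bar. A capsule that is home has its axis 20 mm in front of this face (x = -20 mm). The front face stands 48 mm beyond the pan's centre
- mat: the intake mat, blue, fixed, 90 x 190 mm and 3 mm thick, on which the capsules stand at the start, one in each half of its y length; origin at the centre of its underside
- fitting: bystander, to be left alone: a turned brass pipe fitting, 22 mm across and 25 mm tall, standing in the middle of the blue mat between the two capsules; origin at its underside
- gauge: bystander, to be left alone: a pale green round dial gauge lying on its back, 100 mm across, 40 mm tall, with a short brass stem; origin at its underside
- bezel: bystander, to be left alone: a pale green gauge bezel ring lying flat, 110 mm across, 12 mm tall; origin at its underside
- disc: bystander, to be left alone: a round steel weight, 80 mm across and 22 mm tall; origin at its underside
- driver: bystander, to be left alone: a screwdriver lying beyond the bays; origin at its underside
- jar: bystander, to be left alone: a white plastic jar with a black cap, 56 mm across, 70 mm tall, beyond the bays; origin at its underside
- handnut: bystander, to be left alone: a black hand nut, 44 mm across and 36 mm tall; origin at its underside
Mind the look-alikes: they are no part of the job. Leave any orange or red look-alike of the capsule_b alone.

How it is judged:
By the outcome, as a careful person would: the job done as asked, in the order asked, and still so for the second after the job is handed in, with the robot touching nothing.
It also fails if it takes over 72 s, if anything falls off the work surface, if the arm or the gripper's body presses on something with over 40 N, if the wrist force passes 120 N, or if a joint passes its speed limit or range.

## Working session

There is one attempt and no reset: what is moved stays moved. The work goes in short steps, Python scripts to look and compute and a tool call to move; the robot and the scene stay as the last step left them, time stands still between calls to the robot, and variables do not carry over. Pictures are saved under pics/ and viewed, at most 10 in all, crops included, and the job is handed in when it is done.

Besides the shell and the picture viewer there is one more tool, called after "Call:" by a JSON object that holds its "name" and its "arguments", one argument or row to a line. jog_arm: Moves the arm, as the interface text tells. Its arguments: {"type":"object","properties":{"increments":{"type":"array","items":{"type":"array","items":{"type":"array","items":{"type":"number"}}}},"grip_force":{"type":"number"}},"required":["increments"]}

```bash
mkdir -p pics; cat > h.py <<'E'
from station import readout, imaging, robot
import numpy as np, cv2
def px2w(name,depth,u,v,z=None):
    m=imaging.camera_model(name);R=np.array(m["R"]);t=np.array(m["t"])
    r=np.array([(u-m["cx"])/m["fx"],(v-m["cy"])/m["fy"],1.])
    c=-R.T@t;d=R.T@r
    if z is None:
        return c+d*depth[int(round(v)),int(round(u))]
    return c+d*(z-c[2])/d[2]
def w2px(name,X):
    m=imaging.camera_model(name);p=np.array(m["R"])@X+np.array(m["t"])
    return m["fx"]*p[0]/p[2]+m["cx"],m["fy"]*p[1]/p[2]+m["cy"]
E
python3 - <<'E'
from h import *
for n in("top","scene"):
    im,d=imaging.get_image(n);cv2.imwrite(f"pics/{n}0.png",im);np.save(f"{n}0.npy",d)
o=readout.get_obs();print({k:np.round(v,3) for k,v in o.items()},robot.hold_point_z)
E
```

```text
{'clock': np.float64(0.1), 'q': array([-1.257,  0.277, -0.028,  1.268, -0.   ,  1.467]), 'joint_vel': array([ 0.   , -0.001,  0.005,  0.   ,  0.001,  0.001]), 'joint_efforts': array([ 1.0000e-03, -4.4671e+01,  2.9613e+01,  8.0000e-03, -0.0000e+00,
        0.0000e+00]), 'ee_pos': array([ 0.253, -0.571,  0.23 ]), 'tool_rot': array([-3.14 , -0.   ,  0.417]), 'ft_force': array([-1.168, -0.795, -0.008]), 'moment': array([-0.013,  0.01 ,  0.031]), 'gripper_force': np.float64(0.0), 'finger_gap': np.float64(0.086)} 0.0187
```

View pics/top0.png

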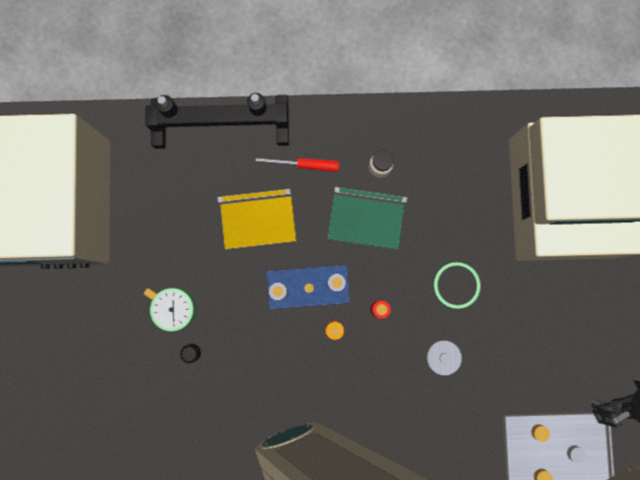

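View pics/scene0.png

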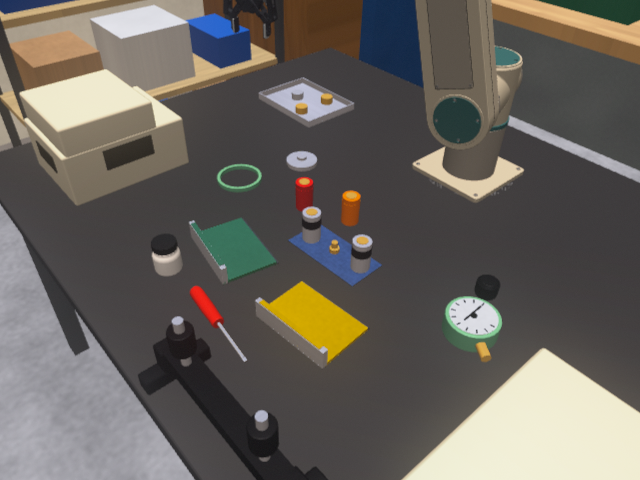

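Top view: the two silver capsules with brass dots stand on the blue mat at (278,291) and (337,283), with the fitting between them at (309,288). The look-alikes are the orange cylinder at (335,331), the red one at (381,310), and the tray pieces at (541,433), (577,454) and (543,475). I choose the two silver ones on the mat. The bays are yellow at (258,220) and green at (367,220). Next is one close crop to check.

```bash
python3 - <<'E'
from h import *
im=cv2.imread("pics/top0.png")
cv2.imwrite("pics/crop0.png",cv2.resize(im[180:345,210:410],None,fx=3.6,fy=3.6,interpolation=cv2.INTER_CUBIC))
d=np.load("top0.npy")
m=imaging.camera_model("top");print(m)
hsv=cv2.cvtColor(im,cv2.COLOR_BGR2HSV)
for n,(lo,hi) in dict(mat=((105,100,60),(125,255,255)),green=((70,120,50),(90,255,200)),yel=((20,150,120),(30,255,255))).items():
    k=cv2.inRange(hsv,lo,hi);k[:180]=0;k[345:]=0;k[:,:210]=0;k[:,420:]=0
    k=cv2.morphologyEx(k,cv2.MORPH_OPEN,np.ones((7,7)))
    r=cv2.minAreaRect(cv2.findNonZero(k))
    z=.003 if n=='mat' else .008
    P=[px2w("top",d,*p,z=z)[:2] for p in cv2.boxPoints(r)]
    print(n,np.round(r[0],1),np.round(P,4).tolist())
for u,v in((278,291),(337,283),(309,288)):print(px2w("top",d,u,v),px2w("top",d,u,v,z=.07))
E
```

```text
{'fx': 556.5573141967201, 'fy': 556.5573141967201, 'cx': 317.75502163837393, 'cy': 250.49059463183482, 'R': array([[-0.02731321, -0.99962105,  0.00342713],
       [-0.99561662,  0.02689669, -0.08957741],
       [ 0.08945128, -0.00585875, -0.99597397]]), 't': array([0.00720827, 0.5643359 , 1.28486745])}
mat [307.9 286.7] [[0.5205, 0.1138], [0.5299, -0.074], [0.4408, -0.078], [0.4316, 0.1087]]Traceback (most recent call last):
  File "<stdin>", line 10, in <module>
cv2.error: OpenCV(4.12.0) /io/opencv/modules/imgproc/src/convhull.cpp:143: error: (-215:Assertion failed) total >= 0 && (depth == CV_32F || depth == CV_32S) in function 'convexHull'
```

View pics/crop0.png

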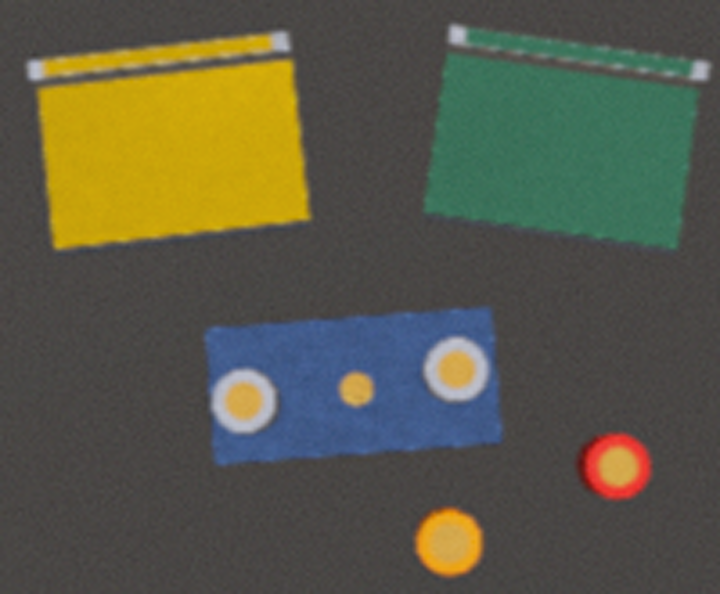

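The crop shows the two silver capsules on the mat at crop (244,401) and (457,369), with the fitting at (356,389). The orange and red look-alikes are off the mat. The front corners of the pans are at (54,249), (310,219) for yellow and (425,213), (679,249) for green.

```bash
python3 - <<'E'
from h import *
d=np.load("top0.npy")
def c(x,y,z): return px2w("top",d,210+(x+.5)/3.6-.5,180+(y+.5)/3.6-.5,z)
for n,p in dict(L=(244,401),R=(457,369)).items(): print(n,c(*p,.07).round(4), px2w("top",d,210+p[0]/3.6,180+p[1]/3.6).round(3))
print("fit",c(356,389,.025).round(4))
bays=dict(yellow=[(54,249),(310,219),(27,61),(288,31),(291,51),(29,80)],green=[(425,213),(679,249),(450,25),(709,62),(707,81),(449,45)])
for n,q in bays.items():
    P=[c(*p,.008 if i<2 else .0435) for i,p in enumerate(q)]
    P=[p[:2] for p in P]
    print(n,"widths",*[np.linalg.norm(a-b).round(4) for a,b in((P[0],P[1]),(P[2],P[3]),(P[4],P[5]),(P[3],P[4]))])
    yaws=[np.arctan2(-(a-b)[0],(a-b)[1]) for a,b in((P[0],P[1]),(P[2],P[3]),(P[5],P[4]))]
    yaw=np.mean(yaws);X=np.array([np.cos(yaw),np.sin(yaw)])
    # stop-front middle, estimates
    f1=(P[0]+P[1])/2+X*.108;f2=(P[2]+P[3])/2-X*.012;f3=(P[4]+P[5])/2
    f=np.mean([f1,f2,f3],0)
    print(np.round(yaws,3),f1.round(4),f2.round(4),f3.round(4),"stop",f.round(4),"yaw",yaw.round(3))
E
```

```text
L [0.4709 0.0857 0.07  ] [0.47  0.085 0.074]
R [ 0.4873 -0.0485  0.07  ] [ 0.486 -0.049  0.074]
fit [0.4775 0.0159 0.025 ]
yellow widths 0.1707 0.1707 0.1711 0.0133
[0.09  0.09  0.085] [0.6912 0.1382] [0.6913 0.1378] [0.6904 0.1375] stop [0.691  0.1378] yaw 0.088
green widths 0.1701 0.1703 0.1694 0.0126
[-0.169 -0.171 -0.167] [ 0.6855 -0.1347] [ 0.6858 -0.1336] [ 0.6848 -0.1342] stop [ 0.6854 -0.1342] yaw -0.169
```

Call:
{"name": "jog_arm", "arguments": {
  "increments": [
    [[4,-4,0,2,1],[10,-10,1,8,1],[16,-16,2,16,1],[22,-23,4,24,1],[28,-30,6,24,1],[34,-37,8,24,1],[40,-44,10,24,1],[44,-48.5,11,24,1],[46,-50.7,11,24,1],[46.5,-51.2,11,24,1],[46.5,-51.2,11,24,1],[46.5,-51.2,11,24,1],[46.5,-51.2,11,24,1],[46.5,-51.2,11,24,1],[46.5,-51.2,11,24,1]]
  ],
  "grip_force": 35
}}

```text
clock: 1.98
ee_pos: [0.4709, 0.0717, 0.1216]
tool_rot: [-3.133, -0.0, 0.011]
ft_force: [-0.3, 0.6, 0.7]
finger_gap: 0.0856
gripper_force: 0.0
```

Call:
{"name": "jog_arm", "arguments": {
  "increments": [
    [[0,0,0,0,1],[0,0,0,0,1],[0,0,0,0,1]]
  ]
}}

```text
clock: 2.35
ee_pos: [0.4711, 0.0729, 0.1214]
tool_rot: [-3.133, -0.0, 0.013]
ft_force: [0.1, -0.5, -0.0]
finger_gap: 0.0855
gripper_force: 0.0
```

```bash
python3 - <<'E'
from h import *
o=readout.get_obs();print(o['ee_pos'],o['tool_rot'],o['ft_force'])
im,d=imaging.get_image("scene")
for z in(.003,.073):print(w2px("scene",np.array([.4705,.0855,z])))
u,v=map(int,w2px("scene",np.array([.4705,.0855,.09])))
cv2.imwrite("pics/s1.png",cv2.resize(im[v-70:v+70,u-90:u+90],None,fx=4,fy=4,interpolation=cv2.INTER_CUBIC));print(u-90,v-70)
E
```

```text
[0.47109033 0.07287492 0.12138271] [-3.13255454e+00 -5.75025355e-05  1.31641001e-02] [ 0.14774354 -0.48453305 -0.03961219]
(np.float64(359.69763823481264), np.float64(266.5280182932903))
(np.float64(362.1674554840459), np.float64(240.38287496933714))
272 163
```

View pics/s1.png

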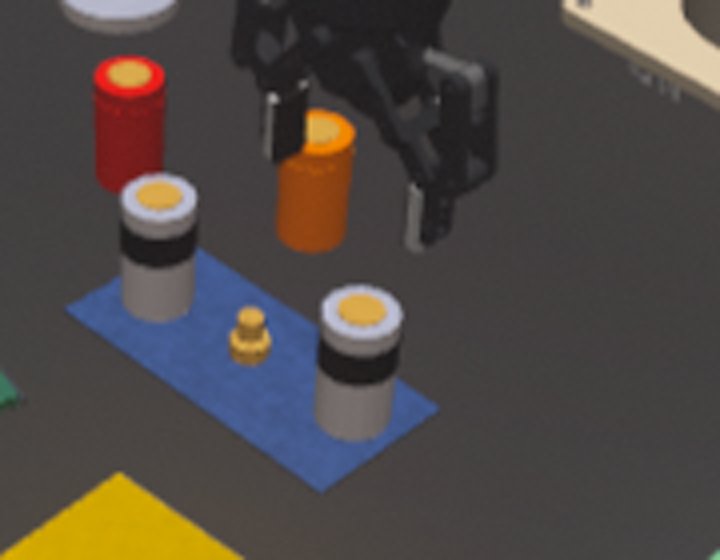

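The scene crop shows the capsule top at pixel (362,240), which agrees with the estimate. The fingers hover slightly short in y, so I correct that.

Call:
{"name": "jog_arm", "arguments": {
  "increments": [
    [[0,-0.6,0,0,1],[0,-1.25,0,0,1],[0,-1.25,0,0,1],[0,-1.25,0,0,1]]
  ]
}}

```text
clock: 2.9
ee_pos: [0.471, 0.0789, 0.1214]
tool_rot: [-3.127, 0.0, 0.023]
ft_force: [0.8, 0.0, -0.3]
finger_gap: 0.0856
gripper_force: 0.0
```

Call:
{"name": "jog_arm", "arguments": {
  "increments": [
    [[0,0,0,0,1],[0,0,0,0,1],[0,0,0,0,1]]
  ]
}}

```text
clock: 3.28
ee_pos: [0.4711, 0.0788, 0.1214]
tool_rot: [-3.127, 0.0, 0.023]
ft_force: [0.2, -0.2, -0.4]
finger_gap: 0.0854
gripper_force: 0.0
```

```bash
python3 - <<'E'
from h import *
o=readout.get_obs()
for k in('q','joint_vel','joint_efforts','ee_pos','tool_rot'):print(k,np.round(o[k],4).tolist())
E
```

```text
q [0.0215, 0.1042, -0.4844, 0.9822, 0.0142, 3.1406]
joint_vel [-0.0009, 0.0014, 0.0002, 0.0004, -0.0002, -0.0002]
joint_efforts [0.0064, -31.739, 26.0216, 0.0014, 0.04, 0.0]
ee_pos [0.4711, 0.0788, 0.1214]
tool_rot [-3.1274, 0.0, 0.0225]
```

Call:
{"name": "jog_arm", "arguments": {
  "increments": [
    [[0,-0.7,0,2,1],[0,-0.7,0,2,1],[0,-0.7,0,2,1]]
  ]
}}

```text
clock: 3.65
ee_pos: [0.471, 0.073, 0.1216]
tool_rot: [-3.118, 0.001, 0.004]
ft_force: [0.0, 0.7, 0.6]
finger_gap: 0.0854
gripper_force: 0.0
```

```bash
python3 - <<'E'
from h import *
o=readout.get_obs()
for k in('q','joint_vel','joint_efforts','ee_pos','tool_rot'):print(k,np.round(o[k],4).tolist())
E
```

```text
q [0.0031, 0.102, -0.4868, 0.9826, 0.0241, 3.1406]
joint_vel [0.0049, -0.0003, 0.0004, 0.0012, 0.0001, 0.0008]
joint_efforts [-0.0819, -31.6147, 26.0127, 0.0055, 0.0643, 0.0]
ee_pos [0.471, 0.073, 0.1216]
tool_rot [-3.1175, 0.0006, 0.0041]
```

The last joint sits at its limit, which explains the error. I'll use the half-turn grasp instead.

Call:
{"name": "jog_arm", "arguments": {
  "increments": [
    [[0,1,0,-10,1],[0,1.95,0,-20,1],[0,1.95,0,-30,1],[0,1.95,0,-40,1],[0,1.95,0,-50,1],[0,1.95,0,-60,1],[0,1.95,0,-70,1],[0,1.95,0,-80,1],[0,1.95,0,-90,1],[0,1.95,0,-100,1],[0,1.95,0,-110,1],[0,1.95,0,-120,1],[0,1.95,0,-130,1],[0,1.95,0,-140,1],[0,1.95,0,-150,1],[0,1.95,0,-160,1],[0,1.95,0,-170,1],[0,1.95,0,-180,1],[0,1.95,0,-182,1],[0,1.95,0,-182,1]]
  ]
}}

```text
clock: 6.15
ee_pos: [0.471, 0.0537, 0.121]
tool_rot: [3.118, 0.0, -3.104]
ft_force: [-0.0, -0.7, -0.6]
finger_gap: 0.0849
gripper_force: 0.0
```

```bash
python3 - <<'E'
from h import *
o=readout.get_obs()
for k in('q','joint_vel','joint_efforts','ee_pos','tool_rot'):print(k,np.round(o[k],4).tolist())
E
```

```text
q [-0.0379, 0.0989, -0.4915, 0.9821, 0.0239, -0.0753]
joint_vel [0.0002, -0.0002, -0.0002, 0.0006, -0.0006, 0.0057]
joint_efforts [0.0035, -31.4092, 25.9834, 0.0119, 0.0667, -0.055]
ee_pos [0.471, 0.0537, 0.121]
tool_rot [3.1176, 0.0001, -3.1041]
```

Call:
{"name": "jog_arm", "arguments": {
  "increments": [
    [[0,1.6,0,0,1],[-0.1,3.2,0,0,1],[-0.1,3.2,0,0,1],[-0.1,3.2,0,0,1],[-0.1,3.2,0,0,1]]
  ]
}}

```text
clock: 6.78
ee_pos: [0.4707, 0.0856, 0.1218]
tool_rot: [3.118, 0.0, -3.102]
ft_force: [-0.0, -0.1, -1.0]
finger_gap: 0.0855
gripper_force: 0.0
```

```bash
python3 - <<'E'
from h import *
o=readout.get_obs()
for k in('q','ee_pos','tool_rot'):print(k,np.round(o[k],4).tolist())
E
```

```text
q [0.03, 0.1047, -0.4832, 0.9831, 0.0239, -0.0093]
ee_pos [0.4707, 0.0856, 0.1218]
tool_rot [3.1177, 0.0001, -3.1023]
```

Call:
{"name": "jog_arm", "arguments": {
  "increments": [
    [[0,-0.1,3,0,1],[0,-0.18,6,0,1],[0,-0.18,8,0,1],[0,-0.18,9,0,1],[0,-0.18,9.2,0,1],[0,-0.18,9.2,0,1],[0,-0.18,9.2,0,1],[0,-0.18,9.2,0,1]]
  ]
}}

```text
clock: 7.78
ee_pos: [0.4714, 0.0861, 0.0304]
tool_rot: [3.118, 0.002, -3.102]
ft_force: [-0.7, 0.0, -0.4]
finger_gap: 0.0855
gripper_force: 0.0
```

```bash
python3 - <<'E'
from h import *
o=readout.get_obs()
for k in('q','ee_pos','tool_rot','ft_force'):print(k,np.round(o[k],4).tolist())
E
```

```text
q [0.0309, 0.2219, -0.5758, 0.7718, 0.024, -0.0085]
ee_pos [0.4714, 0.0861, 0.0304]
tool_rot [3.1176, 0.0015, -3.1022]
ft_force [-0.675, 0.0091, -0.4413]
```

Call:
{"name": "jog_arm", "arguments": {
  "increments": [
    [[0,0,0,0,0.4],[0,0,0,0,0.1],[0,0,0,0,-0.1],[0,0,0,0,-0.3],[0,0,0,0,-0.5],[0,0,0,0,-0.5],[0,0,0,0,-0.5]]
  ],
  "grip_force": 30
}}

```text
clock: 8.65
ee_pos: [0.4709, 0.0859, 0.0301]
tool_rot: [3.118, 0.0, -3.102]
ft_force: [-1.0, -0.4, 5.8]
finger_gap: 0.0395
gripper_force: 30.1
```

Call:
{"name": "jog_arm", "arguments": {
  "increments": [
    [[0,0,-0.2,0,-0.5],[0,0,-0.7,0,-0.5],[0,0,-1.4,0,-0.5],[0,0,-2.0,0,-0.5],[0,0,-2.5,0,-0.5],[0,0,-2.5,0,-0.5],[0,0,-2.5,0,-0.5],[0,0,-2.5,0,-0.5],[0,0,-2.5,0,-0.5]]
  ]
}}

```text
clock: 9.78
ee_pos: [0.4705, 0.0855, 0.0546]
tool_rot: [3.118, -0.0, -3.102]
ft_force: [-0.2, 0.5, -3.6]
finger_gap: 0.0393
gripper_force: 30.5
```

Call:
{"name": "jog_arm", "arguments": {
  "increments": [
    [[0,0,0,0,-0.5],[0,0,0,0,-0.5]]
  ]
}}

```text
clock: 10.02
ee_pos: [0.4708, 0.0855, 0.0548]
tool_rot: [3.118, 0.0, -3.102]
ft_force: [-0.3, 0.7, -4.7]
finger_gap: 0.0392
gripper_force: 30.5
```

```bash
python3 - <<'E'
from h import *
F=[]
for i in range(8):
    im,d=imaging.get_image("scene");o=readout.get_obs();F.append(o['ft_force'])
print(np.round(F,2).tolist(),np.mean(F,0))
for k in('joint_efforts','ee_pos','finger_gap','gripper_force'):print(k,np.round(o[k],4).tolist())
u,v=map(int,w2px("scene",np.array([.4705,.0855,.07])))
cv2.imwrite("pics/s2.png",cv2.resize(im[v-70:v+70,u-90:u+90],None,fx=4,fy=4,interpolation=cv2.INTER_CUBIC))
E
```

```text
[[0.03, 0.12, -3.65], [0.22, 0.33, -4.02], [-0.55, 0.36, -3.48], [-0.45, 0.21, -4.52], [0.54, -0.23, -3.76], [-0.52, -0.67, -4.01], [0.57, -0.5, -3.36], [0.11, -0.58, -4.43]] [-0.00434472 -0.11927628 -3.90389498]
joint_efforts [-0.0008, -35.1749, 24.6039, 0.0005, 0.0904, 0.0]
ee_pos [0.4708, 0.0855, 0.0548]
finger_gap 0.0395
gripper_force 30.505
```

View pics/s2.png

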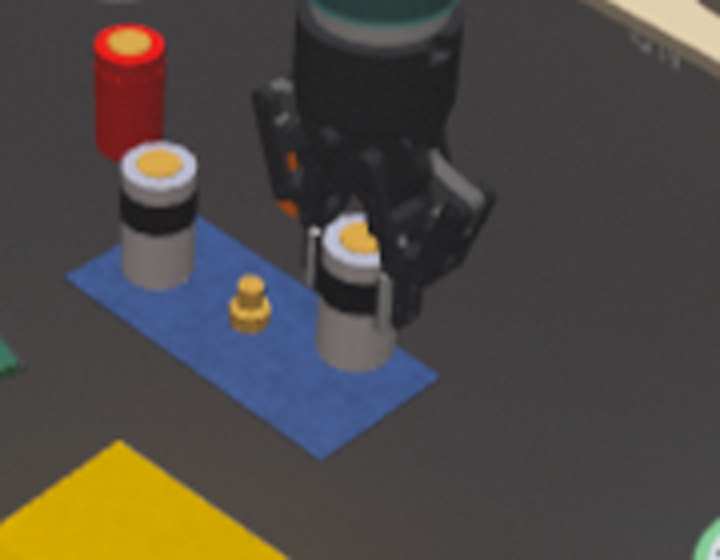

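The crop shows the capsule held by its band and lifted clear, with the fingers around (350,270). The wrist reads −3.9 N, about 390 g, so it is heavy and goes to the green bay's left slot.

Call:
{"name": "jog_arm", "arguments": {
  "increments": [
    [[-1,0,0,0,-0.5],[-3,-0.1,0,0,-0.5],[-5.5,-0.2,0,0,-0.5],[-8,-0.3,0,1,-0.5],[-10,-0.6,0,2,-0.5],[-11.5,-1.5,0,4,-0.5],[-12.5,-3.5,-0.1,6,-0.5],[-13,-6,-0.15,8,-0.5],[-13.4,-8.5,-0.2,10,-0.5],[-13.6,-11,-0.3,12,-0.5],[-13.8,-13.5,-0.3,12,-0.5],[-14,-15.5,-0.4,12,-0.5],[-14.1,-16.6,-0.4,12,-0.5],[-14.1,-17.1,-0.4,12,-0.5],[-14.1,-17.1,-0.4,12,-0.5],[-14.1,-17.1,-0.4,12,-0.5],[-14.1,-17.1,-0.4,12,-0.5]]
  ]
}}

```text
clock: 12.55
ee_pos: [0.6183, -0.0792, 0.0547]
tool_rot: [3.118, -0.005, 2.973]
ft_force: [0.0, 0.4, -3.2]
finger_gap: 0.0395
gripper_force: 30.7
```

```bash
cat >> h.py <<'E'
def st(n=1,keys=('q','ee_pos','tool_rot')):
    o=readout.get_obs()
    for k in keys:print(k,np.round(o[k],4).tolist())
BAY=dict(green=(np.array([.6854,-.1342]),-.169),yellow=(np.array([.691,.1378]),.088))
def bay(n,p):
    s,y=BAY[n];d=np.array(p[:2])-s;return np.round([d@[np.cos(y),np.sin(y)],d@[-np.sin(y),np.cos(y)]],4)
def delta(goal):  # world displacement to tool axes in cm; goal = TCP xyz
    from scipy.spatial.transform import Rotation as R
    o=readout.get_obs();return np.round(100*R.from_euler('xyz',o['tool_rot']).inv().apply(np.array(goal)-o['ee_pos']),2)
E
python3 - <<'E'
from h import *
st();o=readout.get_obs();print(bay('green',o['ee_pos']),o['ft_force'])
E
```

```text
q [-0.2419, 0.416, -0.2289, 0.9325, 0.0232, -0.073]
ee_pos [0.6183, -0.0792, 0.0547]
tool_rot [3.118, -0.005, 2.9726]
[-0.0754  0.043 ] [ 0.04518849  0.37155432 -3.17614273]
```

Call:
{"name": "jog_arm", "arguments": {
  "increments": [
    [[0,0,0.4,0,-0.5],[0,0,0.9,0,-0.5],[0,0,1.3,0,-0.5],[0,0,1.55,0,-0.5],[0,0,1.7,0,-0.5],[0,0,1.7,0,-0.5],[0,0,1.75,0,-0.5],[0,0,1.8,0,-0.5],[0,0,1.8,0,-0.5]]
  ]
}}

```text
clock: 13.68
ee_pos: [0.6184, -0.0794, 0.0368]
tool_rot: [3.118, -0.005, 2.972]
ft_force: [-0.3, -1.2, -3.4]
finger_gap: 0.0395
gripper_force: 30.7
```

Call:
{"name": "jog_arm", "arguments": {
  "increments": [
    [[0,0,0.05,0,-0.5],[0,0,0.05,0,-0.5]]
  ]
}}

```text
clock: 13.92
ee_pos: [0.6183, -0.0794, 0.0362]
tool_rot: [3.118, -0.005, 2.972]
ft_force: [0.4, 0.9, -2.8]
finger_gap: 0.0392
gripper_force: 30.7
```

Call:
{"name": "jog_arm", "arguments": {
  "increments": [
    [[0,0,0.05,0,-0.5],[0,0,0.05,0,-0.5]]
  ]
}}

```text
clock: 14.18
ee_pos: [0.6184, -0.0794, 0.0357]
tool_rot: [3.118, -0.005, 2.972]
ft_force: [-0.3, 0.5, -4.4]
finger_gap: 0.0395
gripper_force: 30.7
```

Call:
{"name": "jog_arm", "arguments": {
  "increments": [
    [[0,0,0.05,0,-0.5],[0,0,0.05,0,-0.5]]
  ]
}}

```text
clock: 14.42
ee_pos: [0.6185, -0.0794, 0.0353]
tool_rot: [3.118, -0.005, 2.972]
ft_force: [-0.0, -0.1, -3.3]
finger_gap: 0.0395
gripper_force: 30.7
```

Call:
{"name": "jog_arm", "arguments": {
  "increments": [
    [[0,0,0.05,0,-0.5],[0,0,0.05,0,-0.5]]
  ]
}}

```text
clock: 14.68
ee_pos: [0.6185, -0.0794, 0.0352]
tool_rot: [3.118, -0.005, 2.972]
ft_force: [-2.1, -0.2, 0.8]
finger_gap: 0.039
gripper_force: 31.0
```

Call:
{"name": "jog_arm", "arguments": {
  "increments": [
    [[-0.3,0,0,0,-0.5],[-0.8,0,0,0,-0.5],[-1.4,0,-0.01,0,-0.5],[-2,0,-0.01,0,-0.5],[-2.6,0,-0.01,0,-0.5],[-3.2,0,-0.02,0,-0.5],[-3.8,0,-0.02,0,-0.5],[-4.3,0,-0.02,0,-0.5],[-4.7,0,-0.03,0,-0.5],[-4.9,0,-0.03,0,-0.5],[-5.0,0,-0.03,0,-0.5],[-5.0,0,-0.03,0,-0.5]]
  ]
}}

```text
clock: 16.18
ee_pos: [0.6683, -0.088, 0.0352]
tool_rot: [3.118, -0.004, 2.972]
ft_force: [-4.0, 1.0, 5.2]
finger_gap: 0.0394
gripper_force: 31.5
```

```bash
python3 - <<'E'
from h import *
st();o=readout.get_obs();print(bay('green',o['ee_pos']),o['ft_force'])
E
```

```text
q [-0.2368, 0.5132, -0.1209, 0.9424, 0.0232, -0.0668]
ee_pos [0.6683, -0.088, 0.0352]
tool_rot [3.1181, -0.0042, 2.9716]
[-0.0247  0.0427] [-3.96004997  1.0441311   5.23333998]
```

Call:
{"name": "jog_arm", "arguments": {
  "increments": [
    [[-0.1,0,-0.03,0,-0.5],[-0.2,0,-0.03,0,-0.5],[-0.3,0,-0.03,0,-0.5],[-0.3,0,-0.03,0,-0.5]]
  ]
}}

```text
clock: 16.68
ee_pos: [0.6709, -0.0884, 0.0352]
tool_rot: [3.118, -0.005, 2.972]
ft_force: [-2.6, 1.0, 4.2]
finger_gap: 0.0391
gripper_force: 31.5
```

Call:
{"name": "jog_arm", "arguments": {
  "increments": [
    [[-0.05,0,0,0,-0.5],[-0.1,0,0,0,-0.5]]
  ]
}}

```text
clock: 16.92
ee_pos: [0.6715, -0.0885, 0.0352]
tool_rot: [3.118, -0.005, 2.972]
ft_force: [-4.8, 0.2, 6.1]
finger_gap: 0.0392
gripper_force: 31.5
```

Call:
{"name": "jog_arm", "arguments": {
  "increments": [
    [[0,0,-0.04,0,-0.5],[-0.05,0,-0.04,0,-0.5]]
  ]
}}

```text
clock: 17.18
ee_pos: [0.6719, -0.0886, 0.0352]
tool_rot: [3.118, -0.005, 2.972]
ft_force: [-3.4, 1.0, 3.0]
finger_gap: 0.0395
gripper_force: 31.4
```

Call:
{"name": "jog_arm", "arguments": {
  "increments": [
    [[-0.05,0,0,0,-0.5],[-0.05,0,0,0,-0.5]]
  ]
}}

```text
clock: 17.42
ee_pos: [0.6727, -0.0887, 0.0353]
tool_rot: [3.118, -0.005, 2.972]
ft_force: [-2.0, 0.6, 1.3]
finger_gap: 0.0395
gripper_force: 31.4
```

Call:
{"name": "jog_arm", "arguments": {
  "increments": [
    [[-0.05,0,0,0,-0.5],[-0.05,0,0,0,-0.5]]
  ]
}}

```text
clock: 17.68
ee_pos: [0.6732, -0.0888, 0.0353]
tool_rot: [3.118, -0.005, 2.972]
ft_force: [-1.5, 0.3, 1.3]
finger_gap: 0.0389
gripper_force: 31.3
```

Call:
{"name": "jog_arm", "arguments": {
  "increments": [
    [[-0.05,0,0,0,-0.5],[-0.05,0,0,0,-0.5]]
  ]
}}

```text
clock: 17.92
ee_pos: [0.6737, -0.0889, 0.0353]
tool_rot: [3.118, -0.005, 2.972]
ft_force: [-1.8, 0.2, -0.1]
finger_gap: 0.0391
gripper_force: 31.2
```

Call:
{"name": "jog_arm", "arguments": {
  "increments": [
    [[-0.05,0,0,0,-0.5],[-0.05,0,0,0,-0.5]]
  ]
}}

```text
clock: 18.18
ee_pos: [0.6737, -0.0889, 0.0353]
tool_rot: [3.118, -0.006, 2.972]
ft_force: [-2.8, 0.6, 0.1]
finger_gap: 0.0395
gripper_force: 31.2
```

Call:
{"name": "jog_arm", "arguments": {
  "increments": [
    [[-0.05,0,0,0,-0.5],[-0.05,0,0,0,-0.5]]
  ]
}}

```text
clock: 18.42
ee_pos: [0.6738, -0.0889, 0.0353]
tool_rot: [3.118, -0.006, 2.972]
ft_force: [-4.2, 0.6, 1.5]
finger_gap: 0.0392
gripper_force: 31.2
```

Call:
{"name": "jog_arm", "arguments": {
  "increments": [
    [[-0.05,0,0,0,-0.5],[-0.1,0,0,0,-0.5],[-0.1,0,0,0,-0.5]]
  ]
}}

```text
clock: 18.8
ee_pos: [0.6739, -0.0889, 0.0353]
tool_rot: [3.118, -0.008, 2.972]
ft_force: [-6.8, 1.1, 3.7]
finger_gap: 0.0397
gripper_force: 31.2
```

```bash
python3 - <<'E'
from h import *
F=[]
for i in range(3):
    imaging.get_image("scene");F.append(readout.get_obs()['ft_force'])
F=np.array(F);print(F.round(1).tolist(),F.mean(0),"along X",F.mean(0)[:2]@[.9858,-.1682])
E
```

```text
[[-6.6, 0.4, 3.8], [-6.9, 1.0, 4.1], [-7.0, 0.8, 3.4]] [-6.84477016  0.71781449  3.74875887] along X -6.8683108194278635
```

Call:
{"name": "jog_arm", "arguments": {
  "increments": [
    [[-0.05,0,-0.02,0,-0.5],[-0.05,0,-0.02,0,-0.5],[-0.05,0,-0.02,0,-0.5]]
  ]
}}

```text
clock: 19.32
ee_pos: [0.6739, -0.0889, 0.0353]
tool_rot: [3.118, -0.009, 2.972]
ft_force: [-6.4, 0.7, 4.1]
finger_gap: 0.0393
gripper_force: 31.2
```

Call:
{"name": "jog_arm", "arguments": {
  "increments": [
    [[0,0,0,0,-0.5],[0,0,0,0,-0.5],[0,0,0,0,-0.5],[0,0,0,0,-0.5]]
  ]
}}

```text
clock: 19.82
ee_pos: [0.6739, -0.0889, 0.0353]
tool_rot: [3.118, -0.009, 2.972]
ft_force: [-7.9, 0.8, 3.4]
finger_gap: 0.0394
gripper_force: 31.2
```

Call:
{"name": "jog_arm", "arguments": {
  "increments": [
    [[0,0,0,0,0.1],[0,0,0,0,0.3],[0,0,0,0,0.6],[0,0,0,0,0.6],[0,0,0,0,0.6],[0,0,-1,0,0.6],[0,0,-3,0,0.6],[0,0,-6,0,0.6],[0,0,-9,0,1],[0,0,-9,0,1],[0,0,-9,0,1]]
  ]
}}

```text
clock: 21.2
ee_pos: [0.6761, -0.0915, 0.1261]
tool_rot: [3.118, -0.004, 2.972]
ft_force: [-0.3, 0.7, 0.1]
finger_gap: 0.0853
gripper_force: 0.0
```

```bash
python3 - <<'E'
from h import *
st();print(delta((.4868+.0005,-.0487-.0003+.002,.12)))
im,d=imaging.get_image("scene");cv2.imwrite("pics/s3.png",cv2.resize(im[160:290,170:400],None,fx=3.4,fy=3.4,interpolation=cv2.INTER_CUBIC))
E
```

```text
q [-0.2391, 0.4442, -0.0171, 1.1152, 0.0231, -0.0691]
ee_pos [0.6761, -0.0915, 0.1261]
tool_rot [3.1181, -0.0042, 2.9717]
[19.36  1.17  0.72]
```

View pics/s3.png

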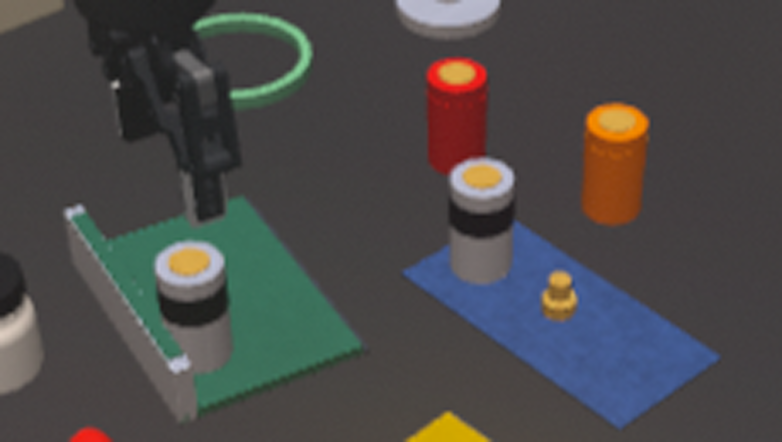

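The crop shows the first capsule standing upright against the green stop at (190,305), with the other capsule at (482,220) and everything else undisturbed.

Call:
{"name": "jog_arm", "arguments": {
  "increments": [
    [[2,0,0,0,1],[6,0.3,0,0,1],[11,0.6,0.2,0,1],[15,0.85,0.4,0,1],[18,0.85,0.6,0,1],[19.3,0.85,0.6,0,1],[19.3,0.85,0.6,0,1],[19.3,0.85,0.6,0,1]]
  ]
}}

```text
clock: 22.25
ee_pos: [0.4889, -0.0507, 0.121]
tool_rot: [3.118, -0.003, 2.972]
ft_force: [1.4, -0.0, 0.6]
finger_gap: 0.0853
gripper_force: 0.0
```

```bash
python3 - <<'E'
from h import *
st();print(delta((.4870,-.0482,.030)))
im,d=imaging.get_image("scene")
u,v=map(int,w2px("scene",np.array([.487,-.0487,.073])));print(w2px("scene",np.array([.487,-.0487,.073])))
cv2.imwrite("pics/s4.png",cv2.resize(im[v-60:v+40,u-60:u+60],None,fx=5,fy=5,interpolation=cv2.INTER_CUBIC))
E
```

```text
q [-0.2488, 0.1315, -0.4541, 0.9903, 0.0231, -0.0788]
ee_pos [0.4889, -0.0507, 0.121]
tool_rot [3.1182, -0.0032, 2.9715]
[0.2 0.  9.1]
(np.float64(311.2986171130387), np.float64(211.75097796959545))
```

View pics/s4.png

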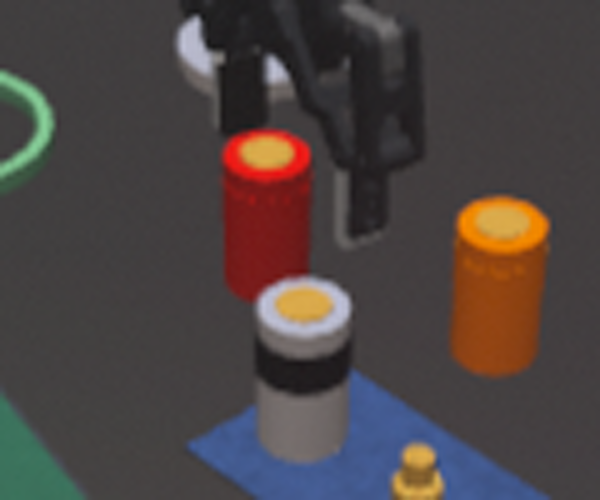

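The capsule top sits at crop (304,305), which is pixel (311.8,212.1) and matches the estimate. The red and orange look-alikes are clear of the finger descent, so I go down.

Call:
{"name": "jog_arm", "arguments": {
  "increments": [
    [[0.1,0,3,0,1],[0.1,0,6,0,1],[0.1,0,8,0,1],[0.1,0,8.8,0,1],[0.1,0,9.0,0,1],[0.1,0,9.0,0,1],[0.1,0,9.0,0,1]]
  ]
}}

```text
clock: 23.18
ee_pos: [0.4872, -0.0482, 0.0317]
tool_rot: [3.118, -0.003, 2.972]
ft_force: [0.1, -0.2, -0.5]
finger_gap: 0.0854
gripper_force: 0.0
```

Call:
{"name": "jog_arm", "arguments": {
  "increments": [
    [[0,0,0,0,0.4],[0,0,0,0,0.1],[0,0,0,0,-0.1],[0,0,0,0,-0.3],[0,0,0,0,-0.5],[0,0,0,0,-0.5],[0,0,0,0,-0.5]]
  ]
}}

```text
clock: 24.05
ee_pos: [0.4865, -0.0481, 0.0312]
tool_rot: [3.118, -0.004, 2.972]
ft_force: [-0.9, 0.1, 5.5]
finger_gap: 0.0396
gripper_force: 30.0
```

Call:
{"name": "jog_arm", "arguments": {
  "increments": [
    [[0,0,-0.2,0,-0.5],[0,0,-0.7,0,-0.5],[0,0,-1.4,0,-0.5],[0,0,-2.0,0,-0.5],[0,0,-2.5,0,-0.5],[0,0,-2.5,0,-0.5],[0,0,-2.5,0,-0.5],[0,0,-2.5,0,-0.5],[0,0,-2.5,0,-0.5],[0,0,-2.5,0,-0.5]]
  ]
}}

```text
clock: 25.3
ee_pos: [0.4862, -0.0485, 0.0557]
tool_rot: [3.118, -0.005, 2.972]
ft_force: [-0.7, 0.5, -3.8]
finger_gap: 0.0392
gripper_force: 30.8
```

```bash
python3 - <<'E'
from h import *
F=[]
for i in range(10):
    im,d=imaging.get_image("scene");o=readout.get_obs();F.append(o['ft_force'])
print(np.mean(F,0),np.std(F,0))
st()
G=BAY
for n in G:
  for t in(-.042,0,.042):
    s,y=G[n];X=np.array([np.cos(y),np.sin(y)]);Y=np.array([-X[1],X[0]])
    g=s-.075*X+t*Y; print(n,t,g.round(4),delta((*(g+[0,.0005]),o['ee_pos'][2])))
cv2.imwrite("pics/s5.png",im)
E
```

```text
[-0.12717379  0.20141912 -4.48572277] [0.45203041 0.39220317 0.63961135]
q [-0.2458, 0.206, -0.5269, 0.8444, 0.0231, -0.0759]
ee_pos [0.4863, -0.0486, 0.0558]
tool_rot [3.1181, -0.0048, 2.9716]
green -0.042 [ 0.6044 -0.163 ] [-13.56  -9.22  -0.28]
green 0 [ 0.6115 -0.1216] [-13.56  -5.03  -0.18]
green 0.042 [ 0.6185 -0.0802] [-13.56  -0.83  -0.08]
yellow -0.042 [0.62   0.0894] [-10.83  15.9    0.32]
yellow 0 [0.6163 0.1312] [-9.76 19.96  0.42]
yellow 0.042 [0.6126 0.173 ] [-8.69 24.02  0.52]
```

The wrist reads −4.5 N, about 457 g, so this one is also heavy. It goes to the green bay's right slot.

Call:
{"name": "jog_arm", "arguments": {
  "increments": [
    [[-1,-0.3,0,0,-0.5],[-3,-1.5,0,0,-0.5],[-5.5,-3.2,-0.1,0,-0.5],[-8,-5,-0.15,0,-0.5],[-10.5,-6.8,-0.2,0,-0.5],[-12.5,-8.3,-0.3,0,-0.5],[-13.4,-9.1,-0.3,0,-0.5],[-13.6,-9.2,-0.3,0,-0.5],[-13.6,-9.2,-0.3,0,-0.5],[-13.6,-9.2,-0.3,0,-0.5]]
  ]
}}

```text
clock: 27.05
ee_pos: [0.6038, -0.1614, 0.0557]
tool_rot: [3.118, -0.006, 2.972]
ft_force: [0.1, -0.3, -4.9]
finger_gap: 0.0394
gripper_force: 30.9
```

Call:
{"name": "jog_arm", "arguments": {
  "increments": [
    [[0,0,0.4,0,-0.5],[0,0,0.9,0,-0.5],[0,0,1.3,0,-0.5],[0,0,1.55,0,-0.5],[0,0,1.7,0,-0.5],[0,0,1.75,0,-0.5],[0,0,1.75,0,-0.5]]
  ]
}}

```text
clock: 27.92
ee_pos: [0.6049, -0.162, 0.0386]
tool_rot: [3.118, -0.005, 2.972]
ft_force: [0.1, -0.8, -4.5]
finger_gap: 0.0392
gripper_force: 30.9
```

Call:
{"name": "jog_arm", "arguments": {
  "increments": [
    [[0,0,0.05,0,-0.5],[0,0,0.1,0,-0.5],[0,0,0.1,0,-0.5]]
  ]
}}

```text
clock: 28.3
ee_pos: [0.6047, -0.1619, 0.0375]
tool_rot: [3.118, -0.005, 2.972]
ft_force: [0.3, 0.3, -4.5]
finger_gap: 0.0392
gripper_force: 30.9
```

```bash
python3 - <<'E'
from h import *
st();o=readout.get_obs();print(bay('green',o['ee_pos']),o['ft_force'])
E
```

```text
q [-0.375, 0.4408, -0.2335, 0.906, 0.022, -0.2052]
ee_pos [0.6047, -0.1619, 0.0375]
tool_rot [3.1181, -0.0048, 2.9717]
[-0.0749 -0.0408] [ 0.27161455  0.27978349 -4.45067411]
```

Call:
{"name": "jog_arm", "arguments": {
  "increments": [
    [[0,0,0.05,0,-0.5],[0,0,0.1,0,-0.5],[0,0,0.1,0,-0.5]]
  ]
}}

```text
clock: 28.68
ee_pos: [0.6047, -0.1618, 0.0364]
tool_rot: [3.118, -0.005, 2.972]
ft_force: [0.1, -0.1, -4.5]
finger_gap: 0.0391
gripper_force: 30.9
```

Call:
{"name": "jog_arm", "arguments": {
  "increments": [
    [[0,0,0.04,0,-0.5],[0,0,0.04,0,-0.5]]
  ]
}}

```text
clock: 28.92
ee_pos: [0.6048, -0.1618, 0.0364]
tool_rot: [3.118, -0.005, 2.972]
ft_force: [-1.4, 1.0, -2.1]
finger_gap: 0.0396
gripper_force: 30.9
```

Call:
{"name": "jog_arm", "arguments": {
  "increments": [
    [[0,0,0.04,0,-0.5],[0,0,0.04,0,-0.5]]
  ]
}}

```text
clock: 29.18
ee_pos: [0.6049, -0.1618, 0.0363]
tool_rot: [3.118, -0.004, 2.972]
ft_force: [-1.7, 1.3, 2.0]
finger_gap: 0.0395
gripper_force: 31.3
```

Call:
{"name": "jog_arm", "arguments": {
  "increments": [
    [[-0.3,0,-0.01,0,-0.5],[-0.8,0,-0.02,0,-0.5],[-1.4,0,-0.03,0,-0.5],[-2,0,-0.04,0,-0.5],[-2.6,0,-0.05,0,-0.5],[-3.2,0,-0.05,0,-0.5],[-3.8,0,-0.06,0,-0.5],[-4.4,0,-0.06,0,-0.5],[-4.8,0,-0.07,0,-0.5],[-5.1,0,-0.07,0,-0.5],[-5.3,0,-0.07,0,-0.5],[-5.3,0,-0.07,0,-0.5]]
  ]
}}

```text
clock: 30.68
ee_pos: [0.6575, -0.1709, 0.0362]
tool_rot: [3.118, -0.004, 2.972]
ft_force: [-3.7, 1.4, 4.5]
finger_gap: 0.0391
gripper_force: 31.8
```

Call:
{"name": "jog_arm", "arguments": {
  "increments": [
    [[-0.05,0,0,0,-0.5],[-0.1,0,0,0,-0.5],[-0.15,0,0,0,-0.5],[-0.15,0,0,0,-0.5]]
  ]
}}

```text
clock: 31.18
ee_pos: [0.6583, -0.171, 0.0363]
tool_rot: [3.118, -0.005, 2.972]
ft_force: [-4.9, 0.7, 6.3]
finger_gap: 0.0401
gripper_force: 31.9
```

```bash
python3 - <<'E'
from h import *
st();o=readout.get_obs();print(bay('green',o['ee_pos']),o['ft_force'])
E
```

```text
q [-0.3586, 0.5237, -0.1008, 0.9557, 0.0221, -0.1887]
ee_pos [0.6583, -0.171, 0.0363]
tool_rot [3.1182, -0.0051, 2.9716]
[-0.0205 -0.0409] [-4.90761353  0.65481304  6.33114254]
```

Lift slightly to relieve the vertical load, then press.

Call:
{"name": "jog_arm", "arguments": {
  "increments": [
    [[0,0,-0.05,0,-0.5],[-0.05,0,-0.05,0,-0.5],[-0.1,0,-0.05,0,-0.5],[-0.1,0,-0.05,0,-0.5]]
  ]
}}

```text
clock: 31.68
ee_pos: [0.659, -0.1711, 0.0363]
tool_rot: [3.118, -0.006, 2.972]
ft_force: [-3.7, 1.5, 2.6]
finger_gap: 0.0391
gripper_force: 31.7
```

Call:
{"name": "jog_arm", "arguments": {
  "increments": [
    [[-0.05,0,0,0,-0.5],[-0.05,0,0,0,-0.5],[-0.05,0,0,0,-0.5]]
  ]
}}

```text
clock: 32.05
ee_pos: [0.6591, -0.1711, 0.0363]
tool_rot: [3.118, -0.007, 2.972]
ft_force: [-5.0, 1.0, 2.5]
finger_gap: 0.0394
gripper_force: 31.7
```

Call:
{"name": "jog_arm", "arguments": {
  "increments": [
    [[-0.05,0,0,0,-0.5],[-0.05,0,0,0,-0.5],[-0.05,0,0,0,-0.5]]
  ]
}}

```text
clock: 32.42
ee_pos: [0.6591, -0.1711, 0.0363]
tool_rot: [3.118, -0.008, 2.972]
ft_force: [-6.7, -0.6, 4.5]
finger_gap: 0.0394
gripper_force: 31.7
```

Call:
{"name": "jog_arm", "arguments": {
  "increments": [
    [[-0.04,0,-0.03,0,-0.5],[-0.07,0,-0.03,0,-0.5],[-0.07,0,-0.03,0,-0.5]]
  ]
}}

```text
clock: 32.8
ee_pos: [0.6591, -0.1711, 0.0363]
tool_rot: [3.118, -0.009, 2.972]
ft_force: [-7.5, 1.3, 4.3]
finger_gap: 0.0393
gripper_force: 31.7
```

Call:
{"name": "jog_arm", "arguments": {
  "increments": [
    [[0,0,0,0,-0.5],[0,0,0,0,-0.5],[0,0,0,0,-0.5],[0,0,0,0,-0.5],[0,0,0,0,-0.5]]
  ]
}}

```text
clock: 33.42
ee_pos: [0.6591, -0.1711, 0.0363]
tool_rot: [3.118, -0.009, 2.972]
ft_force: [-7.3, 0.2, 5.5]
finger_gap: 0.0392
gripper_force: 31.7
```

Call:
{"name": "jog_arm", "arguments": {
  "increments": [
    [[-0.04,0,-0.03,0,-0.5],[-0.04,0,-0.03,0,-0.5],[-0.04,0,-0.03,0,-0.5],[-0.04,0,-0.03,0,-0.5],[-0.04,0,-0.03,0,-0.5],[-0.04,0,-0.03,0,-0.5]]
  ]
}}

```text
clock: 34.17
ee_pos: [0.6591, -0.1711, 0.0363]
tool_rot: [3.118, -0.01, 2.971]
ft_force: [-7.8, 0.5, 3.5]
finger_gap: 0.0391
gripper_force: 31.7
```

Call:
{"name": "jog_arm", "arguments": {
  "increments": [
    [[0,0,0,0,0.05],[0,0,0,0,0.2],[0,0,0,0,0.4],[0,0,0,0,0.4],[0,0,0,0,0.4],[0,0,-1,0,0.4],[0,0,-3,0,0.4],[0,0,-6,0,0.4],[0,0,-10,0,0.4],[0,0,-12,0,0.4],[3,0,-12,0,0.4],[8,0,-12,0,0.4],[14,0,-12,0,0.4],[18,0,-12,0,0.4],[18,0,-12,0,0.4],[18,0,-12,0,0.4]]
  ]
}}

```text
clock: 36.17
ee_pos: [0.4852, -0.1444, 0.1588]
tool_rot: [3.119, -0.003, 2.972]
ft_force: [1.1, -0.1, -0.0]
finger_gap: 0.06
gripper_force: 0.0
```

```bash
python3 - <<'E'
from h import *
st()
im,d=imaging.get_image("scene");a=im[160:290,150:400]
cv2.imwrite("pics/s6.png",cv2.resize(a,None,fx=3.2,fy=3.2,interpolation=cv2.INTER_CUBIC))
E
```

```text
q [-0.4296, 0.123, -0.3756, 1.0806, 0.0216, -0.2597]
ee_pos [0.4852, -0.1444, 0.1588]
tool_rot [3.1186, -0.0025, 2.9716]
```

View pics/s6.png

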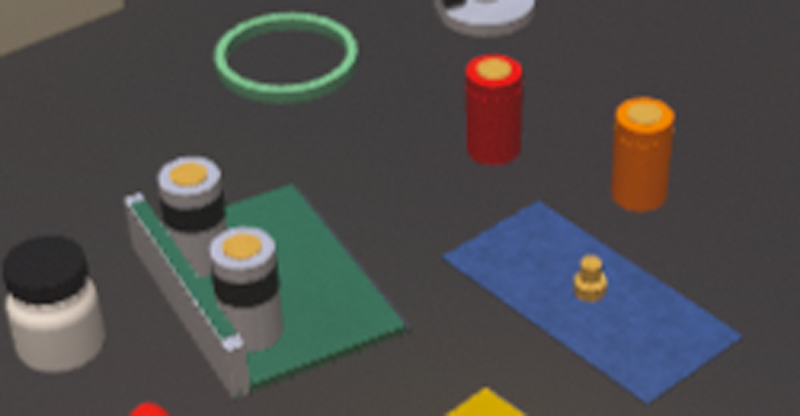

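Both capsules stand upright at the green stop, with brass dots at crop (190,174) and (242,246), and the fitting and look-alikes are untouched. I run a quick numeric check and then hand in.

```bash
python3 - <<'E'
from h import *
for u,v in((209.2,214.2),(225.4,236.7)):
    p=px2w("scene",None,u,v,.078);print(p.round(4),bay('green',p))
print(robot.hand_in())
E
```

```text
[ 0.6581 -0.1711  0.078 ] [-0.0207 -0.041 ]
[ 0.6729 -0.0896  0.078 ] [-0.0198  0.0418]
the job is handed in; nothing more can be done
None
```

I judged both capsules heavy (about 390 g and 457 g at the wrist), stood them in the green bay, pressed each at about 7–8 N against its stop, left them upright there, and handed the job in at about 36 s.

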